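Fit and lock the smoothing arm on the cake turntable

ROBOT

A 6-joint arm with a two-finger parallel gripper is mounted at the origin on the work surface. World frame = base frame: x ahead of the robot, y to its left, z up, the work surface at z = 0. Lengths are in m, angles in rad, forces in N, time in s.
With the tool pointing down it reaches from about 0.425 to 0.925 m from the base axis. Payload 12.5 kg.
Tool frame: the origin (TCP) lies at the centre of the arm's flange, where the gripper is bolted on; the fingertips stand 173 mm ahead of it and the grasp point (between the pads) lies 155 mm ahead of it; z points along the fingers, y is the line along which they close (so a half turn about z gives the same grasp; the last joint's range is limited). The gripper opens to 85 mm and grips with 20 to 120 N. Pads are 22 mm wide; open, the fingers measure 114 mm over their backs; the gripper's body (76 mm by 85 mm) begins 54 mm behind the grasp point. The pads swing forward as they close: fully open they stand 13 mm farther back than shut.
Start: joints at [-1.354, 0.491, 1.559, -0, 1.092, -0.106], TCP at [0.198, -0.593, 0.405] pointing down, gripper open.
Joint ranges: [-3.1, 3.1], [-0.84, 2.19], [0.05, 2.79], [-1.13, 4.28], [0.06, 2.93], [-2.69, 2.69]. Speed limits (rad/s): [2.22, 2.22, 2.79, 3.14, 3.14, 3.14].

INTERFACE

Orientations are given as a unit quaternion [x, y, z, w].
In Python, from station import env gives the robot as it stands. The module is installed in compiled form; this text tells all that it offers.
- The arm moves only by the tool send_rows, never from a script. Its argument "plan" is a list of rows, each an object with "dp": the shift along the tool's x, y, z in mm, a list of three; "turn": the turn about the tool's z in degrees. In form: [{"dp": [dx, dy, dz], "turn": turn}, ...]. A call has 1 to 12 rows; each row is the pose to reach, as a shift and turn from the pose commanded when the call began, along the tool's axes at that moment; what a row does not reach only later rows make up. A row lasts 1/12 s, in which the tool goes at most 41.7 mm and 7.16 degrees, less where a joint would pass 70% of its speed; a pose out of reach is approached as far as the arm can. A call with a gripper value outside its range is refused whole. "hand" is the finger opening in mm, from 0 to 85.4, set as the call begins (left out, the last holds). The fingers move at their own pace and stop on an object; "newtons" is the grip in N (left out, the last holds). Time passes only in rows, so rows that repeat a pose let the fingers close. It gives the time, the measured TCP pose, the force, the opening and the grip force at its end, in the units of the state.
- env.observe(): the state, without advancing time (a new reading comes with each control period).
- env.capture(name): name is "scene" or "top"; returns a dict with "img" (384x512x3 uint8, red, green, blue), "mtx" (3x3 intrinsics, pixels), "eye" and "attitude" of the camera in the world. Camera axes: x right, y up, looking along -z (the intrinsics and any distortion apply to the point x, -y, -z); pixel columns grow to the right and rows downward; lengths in m; the calibration is good to about 2 mm. A picture is of the moment at which its call begins. There is no depth.
- env.finish_job(): hands the job in; it is judged then, once.
Trained networks look in the newest picture that a camera, given by its name, has taken for a name from the list of things; names that differ only in an ending like _2 or _b are one class to them, and where a whole thing is asked for, a point or a joint stands for the part that bears it (a point fixed in the world has none). Each returns a list of dicts, best first, with "conf" (0 to 1); they miss things now and then, are a little off and sometimes report something else, mostly with a low value. They report only what shows in the picture. A call takes as long as a camera call. They do not tell look-alikes from the thing itself.
- env.spot_in(camera, label): "at" ([x, y, z] in m, in world coordinates, good to about 4 mm: the middle of the surface that is visible of it).
- env.outline_of(camera, label): "mask" (384x512 bool, what is visible of it).
- env.pinpoint(camera, label): "at" ([x, y, z] in m, in world coordinates, good to about 4 mm: a listed point, or the origin of a listed thing).
The state is a dict: "t": time; "joint_positions": joint angles; "qd": joint speeds; "tau": joint torques, N m; "tcp_pos": TCP position; "tool_rot": TCP orientation; "force": force on the tool from outside, world axes, zero at the start; "torque": the same for the moment, N m; "opening": finger opening in m; "grasp_force": force on a finger pad.
Only numpy, scipy, OpenCV 4.12 (cv2) and the standard library are available. Lean on these libraries where they do the work, as an engineer would, in place of code of your own. Each camera call takes 0.05 s, during which the arm holds its last target. There are 200 camera calls.

TASK

Fit the smoothing arm to the cake turntable: take it off its drying rest and, blade hanging down, slide its square bar straight into the green sleeve until the side spring plunger has ridden over it and clicked into the notch. Then take the red-headed locking pin from its block and push it down through sleeve and bar until its head sits on the sleeve. Leave the other things on the table where they are.

Things in the scene. Friction and masses are not known exactly. Their poses are not given: they have to be found in the camera images.
- stand: Cake stand, fixed. Origin on the table below the sleeve's mouth; x: the way the bar slides in, z up. Grey column (x 2 to 38 mm, 42 wide) under a green square sleeve: level, axis 160 mm high, outside 42 wide and 137 to 183 mm high, open to -x, closed at x = 80. On the -x side a round aluminium turntable, 230 mm across, centre x = -160, top 70 mm high (it does not turn).
- sleeve_mouth (a point): Centre of the sleeve's mouth, on its axis, 160 mm above the table; axes as the stand. Inside 26 x 26 mm; a steel flare reaching 10 mm out widens it by 7 mm on each side. The sleeve's roof is open from 10 to 34 mm inside the mouth, so the plunger is seen from above.
- sleeve_click (a point): Point on the sleeve's axis beside the spring plunger, 20 mm inside the mouth; the bar is home when its notch (bar_notch) is here.
- sleeve_hole (a point): Centre of the locking-pin hole in the sleeve's flat top, 183 mm above the table, 52 mm inside the mouth; the hole is 10.5 mm in diameter with a 2 mm chamfer and goes on through the sleeve's floor.
- plunger (a joint): Travel (m) of the spring plunger in the sleeve's +y wall: steel ball end, radius 9 mm, brass barrel, black knob reaching 59 mm from the axis. 0: stands 6 mm into the sleeve; 0.009: fully back. About 0.004 to 0.005 while riding on the bar, below 0.003 in the notch. Spring 2 N at rest, 4.5 N riding; no need to pull it: the bar's nose pushes it aside with under 20 N.
- smoother: Loose, 210 to 390 g: square bar 24 x 24 x 181 mm, orange blade (50 wide, 60 tall) below its rear. Origin on the bar's axis, mid blue band (34 long), to be gripped across y. x towards the tapered nose, z up. Nose tip x = 121, rear end x = -60, blade x = -50, down to z = -72. Starts level, axis 92 mm above the table. Home: origin on the sleeve's axis, 45 mm outside the mouth, x along the stand's x.
- bar_notch (a point): Point on the bar's axis at x = 65 mm, in the middle of the notches (14 mm long, 6 mm deep, one on each side face).
- bar_hole (a point): Point on the bar's axis at x = 97 mm, in the middle of its vertical through hole, 13 mm in diameter. It lines up with sleeve_hole when the plunger has clicked in.
- bar_tip (a point): Middle of the nose's tip, x = 121 mm.
- rest: Drying rest for the arm, fixed: grey foot 145 x 90 x 10 mm, two steel posts 42 mm wide with open-topped slots 28 mm wide, 12 deep, slot floor 80 mm above the table. Origin on the table below the arm's origin (within 3 mm along x); x along the bar. Posts at x = -33 and 90 mm: the blue band is free on both sides.
- pin: Locking pin, loose, 50 g. Origin on its axis at the underside of the red head; z up. Head: cylinder 18 mm in diameter, 30 tall, above the origin; steel shank 8 mm in diameter, 48 long, below it, last 8 mm tapered. Starts standing in its block, origin 55 mm above the table. Home: origin on sleeve_hole.
- pin_block: White block 60 x 60 x 55 mm, fixed, with the pin standing in a 10 mm hole in its middle. Origin under its centre.
- carton: Blue carton 50 x 85 x 120 mm, bystander. Origin under its centre.
- bowl: Steel bowl, 100 mm across, 55 mm high, bystander. Origin under its centre.
- flavour: Amber bottle, 50 mm in diameter, 110 mm high, bystander. Origin under its centre.
Things that resemble listed ones, but are neither listed nor needed, are in the scene too. What is shaped like the smoother but brown is not meant.

How it is judged:
By the outcome, as a careful person would: the job done as asked, in the order asked, and still so for the second after the job is handed in, with the robot touching nothing.
It also fails if it takes over 72 s, if anything falls off the work surface, if the arm or the gripper's body presses on something with over 40 N, if the wrist force passes 120 N, or if a joint passes its speed limit or range.

## Working session

There is one attempt and no reset: what is moved stays moved. The work goes in short steps, Python scripts to look and compute and a tool call to move; the robot and the scene stay as the last step left them, time stands still between calls to the robot, and variables do not carry over. Pictures are saved under pics/ and viewed, at most 10 in all, crops included, and the job is handed in when it is done.

Besides the shell and the picture viewer there is one more tool, called after "Request:" as name(argument=value, ...), one argument or row to a line, values as JSON. send_rows: Moves the arm, as the interface text tells. Its arguments: {"type":"object","properties":{"plan":{"type":"array","items":{"type":"object","properties":{"dp":{"type":"array","items":{"type":"number"}},"turn":{"type":"number"}}}},"hand":{"type":"number"},"newtons":{"type":"number"}},"required":["plan"]}

```bash
mkdir -p pics; ls
cat > h.py <<'E'
import numpy as np, cv2
from scipy.spatial.transform import Rotation as R
from station import env
def save(c,n): 
    d=env.capture(c); cv2.imwrite(f'pics/{n}.png',d['img'][:,:,::-1]); return d
def proj(d,P):
    p=R.from_quat(d['attitude']).inv().apply(np.atleast_2d(P)-d['eye']) if np.size(d['attitude'])==4 else (np.atleast_2d(P)-d['eye'])@np.array(d['attitude'])
    q=np.c_[p[:,0],-p[:,1],-p[:,2]]@np.array(d['mtx']).T
    return q[:,:2]/q[:,2:]
def back(d,uv,z):
    A=R.from_quat(d['attitude']).as_matrix() if np.size(d['attitude'])==4 else np.array(d['attitude'])
    uv=np.atleast_2d(uv); r=np.c_[uv,np.ones(len(uv))]@np.linalg.inv(np.array(d['mtx'])).T
    r=(r*[1,-1,-1])@A.T
    return d['eye']+r*((z-d['eye'][2])/r[:,2])[:,None]
E
python3 - <<'E'
from h import *
np.set_printoptions(precision=4,suppress=True)
for c in('scene','top'):
    d=save(c,c+'0'); print(c,d['eye'],d['attitude'],d['mtx'],d.keys())
    for l in ['stand','sleeve_mouth','sleeve_click','sleeve_hole','smoother','bar_notch','bar_hole','bar_tip','rest','pin','pin_block','carton','bowl','flavour']:
        print(l,[(np.round(x['at'],4).tolist(),round(x['conf'],2)) for x in env.pinpoint(c,l)])
print(env.observe())
E
```

```text
pics
scene [1.3497 0.3962 0.8003] [0.218  0.3781 0.7657 0.4723] [[431.2445   0.     257.1139]
 [  0.     431.2445 188.5391]
 [  0.       0.       1.    ]] dict_keys(['img', 'mtx', 'eye', 'attitude'])
stand [([0.6028, 0.2306, -0.0005], 0.63)]
sleeve_mouth [([0.6061, 0.2361, 0.1611], 0.57)]
sleeve_click [([0.6232, 0.2339, 0.1562], 0.66)]
sleeve_hole [([0.6554, 0.225, 0.1866], 0.81)]
smoother [([0.5719, -0.2367, 0.0934], 0.74)]
bar_notch [([0.3522, -0.1714, 0.0176], 0.93), ([0.6346, -0.2437, 0.0878], 0.56), ([0.5849, 0.3948, -0.0004], 0.17)]
bar_hole [([0.3175, -0.1745, 0.0176], 0.91), ([0.6705, -0.2435, 0.0924], 0.67)]
bar_tip [([0.2985, -0.1766, 0.0128], 0.68), ([0.6853, -0.2473, 0.0879], 0.63)]
rest [([0.5755, -0.2364, 0.0053], 0.67)]
pin [([0.5787, -0.0049, 0.0549], 0.62), ([0.5887, -0.4242, 0.0024], 0.16)]
pin_block [([0.5817, 0.0014, -0.0005], 0.97)]
carton [([0.5864, -0.422, 0.0015], 0.57)]
bowl [([0.7756, -0.0321, 0.0003], 0.87)]
flavour [([0.5854, 0.3956, 0.0013], 0.81), ([0.5737, -0.2347, 0.0912], 0.57)]
top [0.3512 0.0069 1.4622] [-0.0687  0.0608  0.7103 -0.6979] [[440.2704  
[... 726 characters left out ...]
1], 0.74)]
pin [([0.5777, -0.0025, 0.0542], 0.39)]
pin_block [([0.5769, -0.0, 0.0008], 0.8)]
carton [([0.5905, -0.4195, 0.001], 0.85)]
bowl [([0.7738, -0.028, -0.0032], 0.97)]
flavour [([0.5875, 0.3936, -0.0029], 0.58)]
{'t': 1.5, 'joint_positions': array([-1.3536,  0.4909,  1.5589,  0.    ,  1.0917, -0.1056]), 'qd': array([ 0.0005,  0.0002, -0.0018,  0.0017,  0.0006, -0.0002]), 'tau': array([ -0.0011, -61.8269, -26.1842,  -0.0002,   0.0004,  -0.    ]), 'tcp_pos': array([ 0.1983, -0.5927,  0.4047]), 'tool_rot': array([0.987 , 0.1607, 0.    , 0.    ]), 'force': array([-0.1578,  0.2245,  0.2847]), 'torque': array([-0.0342,  0.0095, -0.0559]), 'grasp_force': 0.0, 'opening': 0.08548907454656982}
```

View pics/scene0.png

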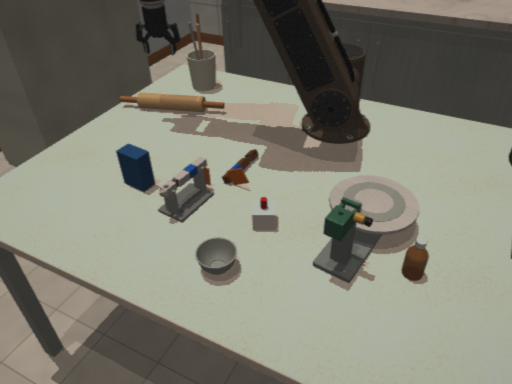

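View pics/top0.png

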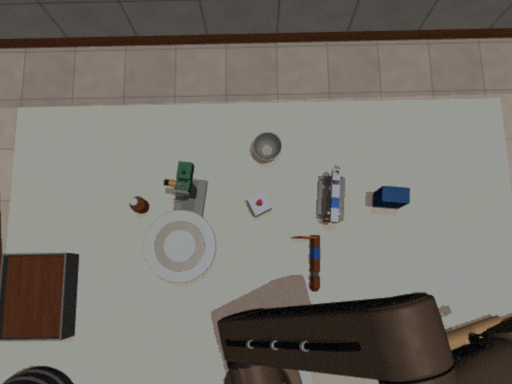

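Scene view: the blue-banded smoother is on its rest at (188,180), the red pin at (264,203), the green sleeve at (345,215), and the brown look-alike at (240,165). Top view: smoother at (335,197), decoy at (315,262), pin at (259,203), sleeve at (184,178), turntable at (180,246). The network positions agree with these, so next I refine them.

Run:
```python
from h import *
np.set_printoptions(precision=4,suppress=True)
ref=dict(stand=[.6035,.2305,0],sleeve_mouth=[.6055,.2335,.16],sleeve_click=[.624,.231,.16],sleeve_hole=[.657,.2245,.183],smoother=[.57,-.237,.092],bar_notch=[.634,-.244,.092],bar_hole=[.668,-.245,.092],bar_tip=[.6865,-.246,.092],pin=[.578,-.003,.055],pin_block=[.578,0,0])
acc={k:[] for k in ref}
for i in range(2):
  for c in('scene','top'):
    d=env.capture(c)
    for k in ref:
        for x in env.pinpoint(c,k):
            if np.linalg.norm(np.array(x['at'])-ref[k])<.02: acc[k].append(np.r_[x['at'],x['conf']]);break
for k,v in acc.items(): v=np.array(v); print(k,v[:,:3].mean(0),v[:,:3].std(0),len(v))
# turntable + masks
for c in('scene','top'):
    d=env.capture(c)
    for l,z in(('smoother',.104),('pin',.085),('pin_block',.055)):
        for x in env.outline_of(c,l):
            m=x['mask']; vu=np.argwhere(m)
            uv=vu[:,::-1].astype(float); P=back(d,uv,z)[:,:2]; w,V=np.linalg.eigh(np.cov(P.T))
            print(c,l,round(x['conf'],2),len(vu),P.mean(0),V[:,1]*np.sign(V[0,1]),P.min(0),P.max(0))
print(env.observe()['t'])
```

```text
stand [ 0.6056  0.232  -0.0001] [0.0021 0.0014 0.0013] 3
sleeve_mouth [0.6056 0.2318 0.1628] [0.0008 0.001  0.003 ] 4
sleeve_click [0.6233 0.2314 0.1587] [0.0012 0.0025 0.0016] 4
sleeve_hole [0.6564 0.2268 0.1858] [0.0013 0.0011 0.0023] 4
smoother [ 0.5694 -0.2349  0.0934] [0.0043 0.0013 0.0026] 4
bar_notch [ 0.6333 -0.2427  0.091 ] [0.0018 0.0012 0.0013] 4
bar_hole [ 0.6669 -0.245   0.0932] [0.0041 0.0019 0.0015] 4
bar_tip [ 0.6891 -0.2455  0.0907] [0.0005 0.0018 0.0013] 4
pin [0.577  0.     0.0526] [0.002  0.0009 0.0009] 3
pin_block [ 0.577  -0.0001 -0.0011] [0.0029 0.0005 0.0025] 3
scene smoother 0.78 590 [ 0.5115 -0.1057] [0.9938 0.1113] [ 0.406  -0.1345] [ 0.5841 -0.0605]
scene smoother 0.58 742 [ 0.6078 -0.224 ] [ 0.9904 -0.1384] [ 0.5083 -0.2587] [ 0.7045 -0.1454]
scene pin 0.42 74 [0.5951 0.0079] [0.8818 0.4715] [ 0.5737 -0.0058] [0.6152 0.0224]
scene pin_block 0.82 639 [0.609  0.0144] [0.8882 0.4594] [ 0.5409 -0.0402] [0.6657 0.0618]
scene pin_block 0.7 81 [ 0.5627 -0.0083] [0.8685 0.4956] [ 0.54   -0.0246] [0.5844 0.0067]
top smoother 0.98 605 [ 0.391  -0.1614] [0.9997 0.0263] [ 0.3008 -0.1815] [ 0.4693 -0.1077]
top smoother 0.71 539 [ 0.5901 -0.2344] [ 0.9935 -0.1136] [ 0.505  -0.2569] [ 0.6862 -0.199 ]
top smoother 0.21 363 [0.5678 0.0008] [0.8866 0.4625] [ 0.5311 -0.0361] [0.6068 0.0385]
top pin_block 0.56 417 [0.5746 0.0006] [0.9963 0.0863] [ 0.5344 -0.0378] [0.616  0.0397]
top pin_block 0.27 559 [ 0.594  -0.2425] [ 0.9929 -0.1188] [ 0.5104 -0.2664] [ 0.6982 -0.2032]
4.1
```

Run:
```python
from h import *
np.set_printoptions(precision=4,suppress=True)
d=env.capture('top'); im=d['img']
g=cv2.GaussianBlur(cv2.cvtColor(im,cv2.COLOR_RGB2GRAY),(3,3),0)
c=cv2.HoughCircles(g[190:300,120:240],cv2.HOUGH_GRADIENT,1,50,param1=60,param2=15,minRadius=32,maxRadius=42); print(c)
for u in c[0][:2]: print('turntable',back(d,[u[0]+120,u[1]+190],.07))
def rect(m,z,n):
    k,l,s,_=cv2.connectedComponentsWithStats(m.astype(np.uint8)); i=1+np.argmax(s[1:,4])
    v=np.argwhere(l==i)[:,::-1]; P=back(d,v,z)[:,:2]
    print(n,len(v),P.mean(0),[np.round(x,4) for x in cv2.minAreaRect((P*1000).astype(np.float32))])
I=im.astype(int); r,gg,b=I[...,0],I[...,1],I[...,2]
box=np.zeros(g.shape,bool); box[150:205,165:205]=1
rect(box&(gg>r+12)&(gg<150)&(gg>=b),.183,'sleeve')
box[:]=0; box[150:240,310:360]=1
rect(box&(b>r+50)&(b>gg+30),.104,'band')
box[:]=0; box[185:225,240:280]=1
rect(box&(r>gg+60),.085,'pin')
cv2.imwrite('pics/crop1.png',cv2.resize(im[145:230,160:350,::-1],None,fx=4,fy=4,interpolation=cv2.INTER_CUBIC))
d=env.capture('scene'); im=d['img']; I=im.astype(int); r,gg,b=I[...,0],I[...,1],I[...,2]
m=np.zeros(r.shape,bool); m[190:215,250:280]=1; v=np.argwhere(m&(r>gg+60))[:,::-1]; print('pin scene',back(d,v.mean(0),.070))
```

```text
[[[59.5 55.5 35.5]]]
turntable [[0.4464 0.2541 0.07  ]]
sleeve 397 [0.6471 0.2236] [array([645.3623, 223.1909]), array([46.3192, 88.8047]), np.float64(83.579)]
band 82 [ 0.57   -0.2343] [array([ 570.6531, -234.4019]), array([21.8072, 31.8064]), np.float64(87.2057)]
pin 21 [0.5783 0.0009] [array([578.2681,   0.923 ]), array([12.6812, 12.8462]), np.float64(88.9397)]
pin scene [[ 0.5664 -0.0089  0.07  ]]
```

View pics/crop1.png

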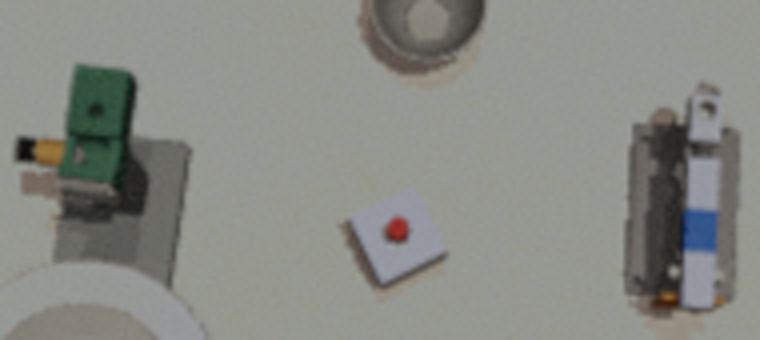

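The crop shows the sleeve with its pin hole at (95,108), the pin head at (397,229) and the blue band at (700,230). Sleeve: mouth (0.6052, 0.2327), yaw −7.5°. The mouth-to-turntable and hole-to-turntable distances are 161 and 212 mm, matching the spec. Smoother: (0.5695, −0.235), yaw −5.1°.

```bash
cat >> h.py <<'E'
def goal(x,y,z,yaw,o=None):
    o=o or env.observe(); r=R.from_quat(o['tool_rot']); X=r.as_matrix()[:,0]
    now=np.degrees(np.arctan2(X[1],X[0])); dp=r.inv().apply(np.array([x,y,z])-o['tcp_pos'])*1000
    print('t',round(o['t'],2),'tcp',np.round(o['tcp_pos'],4),'yaw',round(now,2),'tilt',np.round(r.as_matrix()[:,2],4),'F',np.round(o['force'],1),'T',np.round(o['torque'],2),'open',round(o['opening']*1000,1),'grip',round(o['grasp_force'],1))
    print('-> dp',np.round(dp,1),'turn',round((now-yaw+180)%360-180,2))
E
python3 -c "
from h import *
goal(.5695,-.235,.325,-5.1); goal(.5695,-.235,.247,-5.1)"
```

```text
t 4.2 tcp [ 0.1983 -0.5927  0.4047] yaw 18.49 tilt [-0.e+00 -1.e-04 -1.e+00] F [0.5 0.2 0.6] T [-0.01 -0.01  0.01] open 85.7 grip 0.0
-> dp [ 465.5 -221.5   79.7] turn 23.59
t 4.2 tcp [ 0.1983 -0.5927  0.4047] yaw 18.49 tilt [-0.e+00 -1.e-04 -1.e+00] F [0.5 0.2 0.6] T [-0.01 -0.01  0.01] open 85.7 grip 0.0
-> dp [ 465.5 -221.5  157.7] turn 23.59
```

Request:
send_rows(
  plan=[
    {"dp": [465.5,-221.5,60],"turn": 23.6},
    {"dp": [465.5,-221.5,60],"turn": 23.6},
    {"dp": [465.5,-221.5,60],"turn": 23.6},
    {"dp": [465.5,-221.5,60],"turn": 23.6},
    {"dp": [465.5,-221.5,60],"turn": 23.6},
    {"dp": [465.5,-221.5,60],"turn": 23.6},
    {"dp": [465.5,-221.5,60],"turn": 23.6},
    {"dp": [465.5,-221.5,60],"turn": 23.6},
    {"dp": [465.5,-221.5,60],"turn": 23.6},
    {"dp": [465.5,-221.5,60],"turn": 23.6},
    {"dp": [465.5,-221.5,80],"turn": 23.6},
    {"dp": [465.5,-221.5,80],"turn": 23.6},
  ],
  hand=70,
)

```text
t: 5.2
tcp_pos: [0.5532, -0.2502, 0.3323]
tool_rot: [0.999, -0.044, 0.001, 0.0]
force: [0.1, -1.5, 0.6]
opening: 0.0701
grasp_force: 0.0
```

```bash
python3 -c "
from h import *
goal(.5695,-.235,.247,-5.1)"
```

```text
t 5.2 tcp [ 0.5532 -0.2502  0.3323] yaw -5.1 tilt [ 1.2e-03 -8.0e-04 -1.0e+00] F [ 0.1 -1.5  0.6] T [-0.06  0.03 -0.01] open 70.1 grip 0.0
-> dp [ 14.8 -16.7  85.3] turn 0.0
```

Request:
send_rows(
  plan=[
    {"dp": [0,0,0],"turn": 0},
    {"dp": [0,0,0],"turn": 0},
    {"dp": [0,0,0],"turn": 0},
  ],
)

```text
t: 5.45
tcp_pos: [0.5518, -0.252, 0.3322]
tool_rot: [0.999, -0.044, -0.0, 0.0]
force: [0.3, -0.4, -0.2]
opening: 0.0698
grasp_force: 0.0
```

```bash
python3 -c "
from h import *
goal(.5695,-.235,.249,-5.1)"
```

```text
t 5.45 tcp [ 0.5518 -0.252   0.3322] yaw -5.07 tilt [-2.e-04 -2.e-04 -1.e+00] F [ 0.3 -0.4 -0.2] T [ 0.01  0.01 -0.02] open 69.8 grip 0.0
-> dp [ 16.1 -18.5  83.2] turn 0.03
```

Request:
send_rows(
  plan=[
    {"dp": [16,-18.5,0],"turn": 0},
    {"dp": [16,-18.5,25],"turn": 0},
    {"dp": [16,-18.5,55],"turn": 0},
    {"dp": [16,-18.5,75],"turn": 0},
    {"dp": [16,-18.5,86],"turn": 0},
    {"dp": [16,-18.5,86],"turn": 0},
    {"dp": [16,-18.5,86],"turn": 0},
  ],
)

```text
t: 6.03
tcp_pos: [0.5693, -0.236, 0.2469]
tool_rot: [0.999, -0.045, 0.0, 0.0]
force: [-0.5, -0.7, 0.4]
opening: 0.07
grasp_force: 0.0
```

```bash
python3 -c "
from h import *
goal(.5695,-.235,.246,-5.1)
d=save('scene','s2')
P=env.observe()['tcp_pos']
im=cv2.imread('pics/s2.png'); cv2.imwrite('pics/s2c.png',cv2.resize(im[120:240,120:280],None,fx=4,fy=4))"
```

```text
t 6.03 tcp [ 0.5693 -0.236   0.2469] yaw -5.18 tilt [ 3.e-04 -3.e-04 -1.e+00] F [-0.5 -0.7  0.4] T [ 0.03  0.01 -0.01] open 70.0 grip 0.0
-> dp [ 0.2 -1.   0.9] turn -0.08
```

View pics/s2c.png

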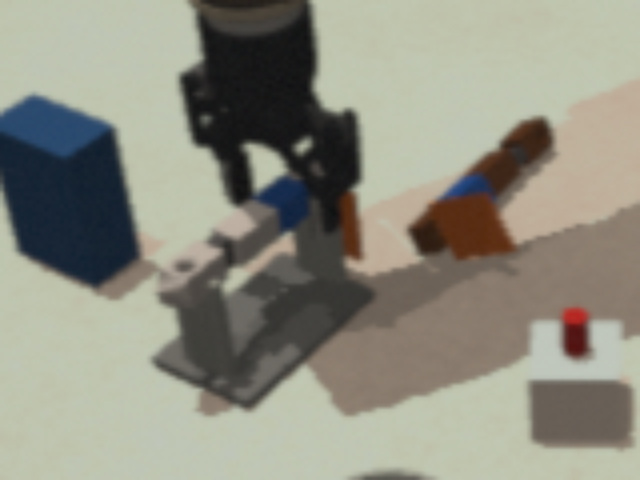

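The fingers straddle the blue band (crop 285,205), clear of both posts, so I close.

Request:
send_rows(
  plan=[
    {"dp": [0,0,0],"turn": 0},
    {"dp": [0,0,0],"turn": 0},
    {"dp": [0,0,0],"turn": 0},
    {"dp": [0,0,0],"turn": 0},
    {"dp": [0,0,0],"turn": 0},
    {"dp": [0,0,0],"turn": 0},
    {"dp": [0,0,0],"turn": 0},
    {"dp": [0,0,0],"turn": 0},
  ],
  hand=15,
  newtons=60,
)

```text
t: 6.75
tcp_pos: [0.5696, -0.235, 0.2472]
tool_rot: [0.999, -0.045, 0.001, 0.0]
force: [-2.2, -0.1, 6.4]
opening: 0.0233
grasp_force: 58.8
```

```bash
python3 -c "
from h import *
goal(.5695,-.235,.246,-5.1)"
```

```text
t 6.75 tcp [ 0.5696 -0.235   0.2472] yaw -5.12 tilt [ 1.1e-03 -6.0e-04 -1.0e+00] F [-2.2 -0.1  6.4] T [ 0.05  0.3  -0.1 ] open 23.3 grip 58.8
-> dp [-0.1  0.   1.2] turn -0.02
```

```bash
python3 -c "
from h import *
goal(.4545,.2525,.3552,-7.5)"
```

```text
t 6.75 tcp [ 0.5696 -0.235   0.2472] yaw -5.12 tilt [ 1.1e-03 -6.0e-04 -1.0e+00] F [-2.2 -0.1  6.4] T [ 0.05  0.3  -0.1 ] open 23.3 grip 58.8
-> dp [-158.  -475.2 -108.5] turn 2.38
```

Request:
send_rows(
  plan=[
    {"dp": [0,0,-10],"turn": 0},
    {"dp": [0,0,-30],"turn": 0},
    {"dp": [0,0,-60],"turn": 0},
    {"dp": [0,0,-95],"turn": 0},
    {"dp": [0,0,-108],"turn": 0},
    {"dp": [0,0,-108],"turn": 0},
    {"dp": [0,0,-108],"turn": 0},
  ],
  newtons=80,
)

```text
t: 7.33
tcp_pos: [0.5692, -0.2347, 0.3545]
tool_rot: [0.999, -0.044, 0.0, 0.0]
force: [-0.3, -0.7, -3.7]
opening: 0.0228
grasp_force: 79.0
```

```bash
python3 -c "
from h import *
goal(.4545,.2525,.3552,-7.5)"
```

```text
t 7.33 tcp [ 0.5692 -0.2347  0.3545] yaw -5.1 tilt [ 4.e-04 -3.e-04 -1.e+00] F [-0.3 -0.7 -3.7] T [0.04 0.08 0.01] open 22.8 grip 79.0
-> dp [-157.5 -475.1   -0.9] turn 2.4
```

Request:
send_rows(
  plan=[
    {"dp": [-5,-15,-8],"turn": 0},
    {"dp": [-14,-43,-8],"turn": 0.3},
    {"dp": [-26,-80,-8],"turn": 0.6},
    {"dp": [-39,-118,-8],"turn": 0.9},
    {"dp": [-52,-156,-8],"turn": 1.2},
    {"dp": [-65,-195,-8],"turn": 1.5},
    {"dp": [-78,-234,-8],"turn": 1.8},
    {"dp": [-91,-273,-8],"turn": 2},
    {"dp": [-104,-312,-8],"turn": 2.2},
    {"dp": [-117,-351,-8],"turn": 2.4},
    {"dp": [-130,-390,-8],"turn": 2.4},
    {"dp": [-142,-427,-8],"turn": 2.4},
  ],
)

```text
t: 8.33
tcp_pos: [0.4644, 0.2052, 0.361]
tool_rot: [0.998, -0.065, -0.001, 0.0]
force: [0.6, -0.0, -3.1]
opening: 0.0229
grasp_force: 79.0
```

Request:
send_rows(
  plan=[
    {"dp": [-9.5,-29,0],"turn": 0},
    {"dp": [-15.5,-48,4],"turn": 0},
    {"dp": [-15.5,-48,8],"turn": 0},
    {"dp": [-15.5,-48,8],"turn": 0},
    {"dp": [-15.5,-48,8],"turn": 0},
    {"dp": [-15.5,-48,8],"turn": 0},
  ],
)

```text
t: 8.83
tcp_pos: [0.457, 0.252, 0.3538]
tool_rot: [0.998, -0.066, -0.001, 0.0]
force: [0.2, 0.4, -2.9]
opening: 0.0232
grasp_force: 79.2
```

Run:
```python
from h import *
np.set_printoptions(precision=4,suppress=True)
goal(.4545,.2525,.3152,-7.5)
A={}
for i in range(3):
  for c in('scene','top'):
    d=save(c,f'{c}3_{i}')
    for k,r in dict(smoother=[.4545,.2525,.2],bar_notch=[.519,.244,.2],bar_hole=[.5507,.24,.2],bar_tip=[.5745,.237,.2],sleeve_mouth=[.6052,.2327,.16],sleeve_hole=[.6568,.226,.183]).items():
      for x in env.pinpoint(c,k):
        if np.linalg.norm(np.array(x['at'])-r)<.03: A.setdefault(k,[]).append(x['at']);break
for k,v in A.items(): print(k,np.mean(v,0),np.std(v,0),len(v))
im=cv2.imread('pics/scene3_2.png'); cv2.imwrite('pics/s3c.png',cv2.resize(im[120:270,270:450],None,fx=4,fy=4))
```

```text
t 8.83 tcp [0.457  0.252  0.3538] yaw -7.55 tilt [-0.0011 -0.0006 -1.    ] F [ 0.2  0.4 -2.9] T [-0.01  0.06 -0.01] open 23.2 grip 79.2
-> dp [-2.5 -0.3 38.6] turn -0.05
smoother [0.4597 0.2532 0.1976] [0.0032 0.0012 0.0013] 3
bar_notch [0.5202 0.2427 0.1983] [0.0018 0.0018 0.0009] 6
bar_hole [0.5533 0.2396 0.2006] [0.0032 0.0023 0.0023] 6
bar_tip [0.5762 0.238  0.1984] [0.0009 0.0023 0.0018] 6
sleeve_mouth [0.607  0.2318 0.1621] [0.0011 0.0011 0.0021] 6
sleeve_hole [0.6554 0.2255 0.1862] [0.0013 0.0013 0.0014] 6
```

View pics/s3c.png

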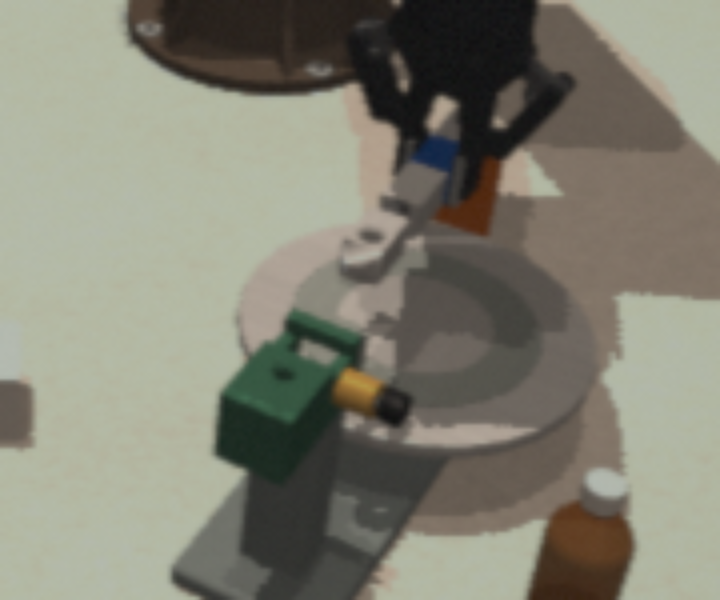

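The bar is held level with the blade down, its tip at crop (365,255), heading for the sleeve mouth. I lower it to sleeve height.

Request:
send_rows(
  plan=[
    {"dp": [0,0,10],"turn": 0},
    {"dp": [0,0,25],"turn": 0},
    {"dp": [0,0,38],"turn": 0},
    {"dp": [0,0,38.6],"turn": 0},
    {"dp": [0,0,38.6],"turn": 0},
    {"dp": [0,0,38.6],"turn": 0},
  ],
)

```text
t: 11.43
tcp_pos: [0.4571, 0.2527, 0.3158]
tool_rot: [0.998, -0.065, 0.0, -0.0]
force: [0.1, 0.8, -3.5]
opening: 0.0228
grasp_force: 79.1
```

```bash
python3 -c "
from h import *
goal(.5611,.2384,.3152,-7.5)"
```

```text
t 11.43 tcp [0.4571 0.2527 0.3158] yaw -7.51 tilt [ 2.e-04 -0.e+00 -1.e+00] F [ 0.1  0.8 -3.5] T [-0.01  0.06 -0.03] open 22.8 grip 79.1
-> dp [105.    0.6   0.6] turn -0.01
```

Request:
send_rows(
  plan=[
    {"dp": [5,0.6,0.6],"turn": 0},
    {"dp": [12,0.6,0.6],"turn": 0},
    {"dp": [19,0.6,0.6],"turn": 0},
    {"dp": [24,0.6,0.6],"turn": 0},
    {"dp": [29,0.6,0.6],"turn": 0},
    {"dp": [33,0.6,0.6],"turn": 0},
    {"dp": [37,0.6,0.6],"turn": 0},
    {"dp": [37,0.6,0.6],"turn": 0},
    {"dp": [37,0.6,0.6],"turn": 0},
  ],
)

```text
t: 12.18
tcp_pos: [0.4936, 0.2471, 0.3149]
tool_rot: [0.998, -0.066, -0.0, 0.0]
force: [-0.1, 0.1, -3.4]
opening: 0.0229
grasp_force: 79.1
```

```bash
python3 -c "
from h import *
goal(.5611,.2384,.3152,-7.5)"
```

```text
t 12.18 tcp [0.4936 0.2471 0.3149] yaw -7.52 tilt [-2.e-04 -2.e-04 -1.e+00] F [-0.1  0.1 -3.4] T [ 0.04  0.02 -0.  ] open 22.9 grip 79.1
-> dp [68.  -0.2 -0.3] turn -0.02
```

Request:
send_rows(
  plan=[
    {"dp": [4,0,0],"turn": 0},
    {"dp": [8,0,0],"turn": 0},
    {"dp": [12,0,0],"turn": 0},
    {"dp": [15,0,0],"turn": 0},
    {"dp": [18,0,0],"turn": 0},
    {"dp": [18,0,0],"turn": 0},
  ],
)

```text
t: 12.68
tcp_pos: [0.5114, 0.2448, 0.3147]
tool_rot: [0.998, -0.066, -0.001, 0.0]
force: [-1.8, 0.1, -2.9]
opening: 0.0229
grasp_force: 79.3
```

```bash
python3 -c "
from h import *
goal(.5611,.2384,.3152,-7.5)"
```

```text
t 12.68 tcp [0.5114 0.2448 0.3147] yaw -7.51 tilt [-1.9e-03 -4.0e-04 -1.0e+00] F [-1.8  0.1 -2.9] T [ 0.01  0.46 -0.1 ] open 22.9 grip 79.3
-> dp [50.1 -0.2 -0.6] turn -0.01
```

Request:
send_rows(
  plan=[
    {"dp": [4,0,0],"turn": 0},
    {"dp": [8,0,0],"turn": 0},
    {"dp": [12,0,0],"turn": 0},
    {"dp": [16,0,0],"turn": 0},
    {"dp": [20,0,0],"turn": 0},
    {"dp": [20,0,0],"turn": 0},
  ],
)

```text
t: 13.18
tcp_pos: [0.5317, 0.2421, 0.3148]
tool_rot: [0.998, -0.066, -0.0, 0.0]
force: [1.3, -1.1, -5.1]
opening: 0.023
grasp_force: 79.2
```

```bash
python3 -c "
from h import *
goal(.5611,.2384,.3152,-7.5)"
```

```text
t 13.18 tcp [0.5317 0.2421 0.3148] yaw -7.53 tilt [-3.e-04 -3.e-04 -1.e+00] F [ 1.3 -1.1 -5.1] T [-0.21  0.07 -0.22] open 23.0 grip 79.2
-> dp [29.7 -0.2 -0.4] turn -0.03
```

Request:
send_rows(
  plan=[
    {"dp": [4,0,0],"turn": 0},
    {"dp": [8,0,0],"turn": 0},
    {"dp": [12,0,0],"turn": 0},
    {"dp": [16,0,0],"turn": 0},
    {"dp": [20,0,0],"turn": 0},
    {"dp": [23,0,0],"turn": 0},
    {"dp": [23,0,0],"turn": 0},
  ],
)

```text
t: 13.77
tcp_pos: [0.5553, 0.2389, 0.3153]
tool_rot: [0.998, -0.066, 0.002, -0.0]
force: [5.0, -4.1, -4.8]
opening: 0.0227
grasp_force: 79.2
```

```bash
python3 -c "
from h import *
goal(.5611,.2384,.3152,-7.5)"
```

```text
t 13.77 tcp [0.5553 0.2389 0.3153] yaw -7.53 tilt [ 3.e-03  2.e-04 -1.e+00] F [ 5.  -4.1 -4.8] T [-0.62 -0.52 -0.36] open 22.7 grip 79.2
-> dp [ 5.8 -0.2  0.1] turn -0.03
```

Request:
send_rows(
  plan=[
    {"dp": [2,0,0],"turn": 0},
    {"dp": [4,0,0],"turn": 0},
    {"dp": [4,0,0],"turn": 0},
    {"dp": [4,0,0],"turn": 0},
  ],
)

```text
t: 14.1
tcp_pos: [0.5586, 0.2387, 0.3152]
tool_rot: [0.998, -0.065, 0.001, -0.0]
force: [5.9, -2.9, -4.9]
opening: 0.023
grasp_force: 79.1
```

Run:
```python
from h import *
np.set_printoptions(precision=4,suppress=True)
goal(.5611,.2384,.3152,-7.5)
for i in range(2):
  for c in('top','scene'):
    d=save(c,f'{c}4_{i}')
    for k in('bar_notch','sleeve_click','plunger','sleeve_hole','bar_hole','sleeve_mouth'):
      try: print(c,k,[(np.round(x['at'],4).tolist(),round(x['conf'],2)) for x in env.pinpoint(c,k)][:2])
      except Exception as e: print(e)
a=cv2.resize(cv2.imread('pics/top4_1.png')[145:225,150:220],None,fx=5,fy=5); b=cv2.resize(cv2.imread('pics/scene4_1.png')[180:260,310:390],None,fx=5,fy=5)
cv2.imwrite('pics/c4.png',np.hstack([a,b]))
```

```text
t 14.1 tcp [0.5586 0.2387 0.3152] yaw -7.51 tilt [ 0.0024  0.0003 -1.    ] F [ 5.9 -2.9 -4.9] T [-0.5  -0.66 -0.29] open 23.0 grip 79.1
-> dp [ 2.5 -0.1  0. ] turn -0.01
top bar_notch [([0.354, -0.1796, 0.0145], 0.71)]
top sleeve_click [([0.6257, 0.2261, 0.159], 0.57)]
it knows: bar_hole, bar_notch, bar_tip, bowl, carton, flavour, pin, pin_block, rest, sleeve_click, sleeve_hole, sleeve_mouth, smoother, stand
top sleeve_hole [([0.6557, 0.2234, 0.1852], 0.58)]
top bar_hole [([0.3156, -0.1714, 0.017], 0.63)]
top sleeve_mouth [([0.6066, 0.2327, 0.1623], 0.9)]
scene bar_notch [([0.6218, 0.2255, 0.158], 0.67), ([0.354, -0.1699, 0.0204], 0.58)]
scene sleeve_click [([0.6244, 0.2352, 0.1563], 0.62)]
it knows: bar_hole, bar_notch, bar_tip, bowl, carton, flavour, pin, pin_block, rest, sleeve_click, sleeve_hole, sleeve_mouth, smoother, stand
scene sleeve_hole [([0.6589, 0.224, 0.1862], 0.71)]
scene bar_hole [([0.3209, -0.1719, 0.0189], 0.75), ([0.6584, 0.2275, 0.1635], 0.55)]
scene sleeve_mouth [([0.6058, 0.2343, 0.1603], 0.94)]
top bar_notch [([0.3523, -0.1765, 0.0142], 0.86)]
top sleeve_click 
[... 267 characters left out ...]
4, -0.2363, -0.0009], 0.73)]
top bar_hole [([0.3181, -0.1652, 0.012], 0.68), ([0.6261, 0.2279, 0.1591], 0.48)]
top sleeve_mouth [([0.5759, 0.001, -0.0012], 0.65), ([0.6046, 0.234, 0.1639], 0.59)]
scene bar_notch [([0.3535, -0.1673, 0.0174], 0.86), ([0.6228, 0.2262, 0.1599], 0.73)]
scene sleeve_click [([0.6228, 0.2331, 0.1542], 0.76)]
it knows: bar_hole, bar_notch, bar_tip, bowl, carton, flavour, pin, pin_block, rest, sleeve_click, sleeve_hole, sleeve_mouth, smoother, stand
scene sleeve_hole [([0.658, 0.2249, 0.1874], 0.7)]
scene bar_hole [([0.3224, -0.1728, 0.0186], 0.71), ([0.6546, 0.2267, 0.1614], 0.64)]
scene sleeve_mouth [([0.6085, 0.2342, 0.1592], 0.87), ([0.6564, 0.226, 0.1642], 0.44)]
```

View pics/c4.png

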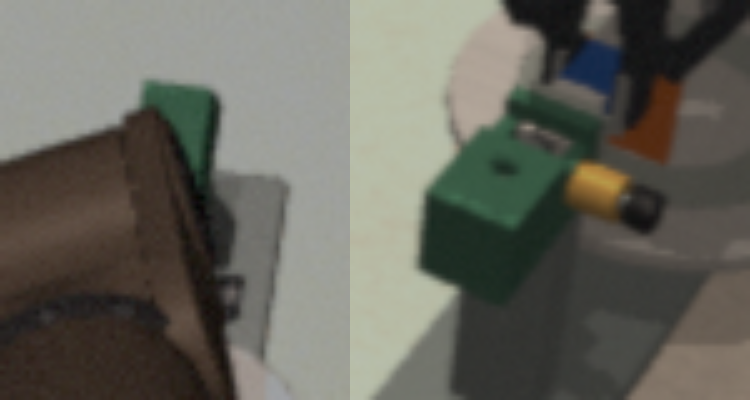

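Right-hand crop: the bar is in the sleeve and the plunger area shows in the roof slot at (540,135). Fx is still +5.9 N, so the ball is pulling the bar forward and centring is about 2–3 mm away.

Request:
send_rows(
  plan=[
    {"dp": [1.5,0,0],"turn": 0},
    {"dp": [2.5,0,0],"turn": 0},
    {"dp": [2.5,0,0],"turn": 0},
    {"dp": [2.5,0,0],"turn": 0},
  ],
)

```text
t: 15.63
tcp_pos: [0.5602, 0.2386, 0.315]
tool_rot: [0.998, -0.065, -0.0, 0.0]
force: [-2.3, -1.0, -1.7]
opening: 0.0228
grasp_force: 79.5
```

```bash
python3 -c "
from h import *
goal(.5611,.2384,.3152,-7.5)"
```

```text
t 15.63 tcp [0.5602 0.2386 0.315 ] yaw -7.49 tilt [-7.e-04 -1.e-04 -1.e+00] F [-2.3 -1.  -1.7] T [-0.11  0.54 -0.06] open 22.8 grip 79.5
-> dp [ 0.9  0.  -0.2] turn 0.01
```

Fx has reversed slightly (−2.3 N), so the ball is seated in the notch and centred. Release and rise.

Request:
send_rows(
  plan=[
    {"dp": [0,0,0],"turn": 0},
    {"dp": [0,0,0],"turn": 0},
    {"dp": [0,0,0],"turn": 0},
    {"dp": [0,0,0],"turn": 0},
    {"dp": [0,0,-8],"turn": 0},
    {"dp": [0,0,-25],"turn": 0},
    {"dp": [0,0,-55],"turn": 0},
    {"dp": [0,0,-90],"turn": 0},
    {"dp": [0,0,-90],"turn": 0},
  ],
  hand=60,
)

```text
t: 16.38
tcp_pos: [0.5609, 0.2386, 0.412]
tool_rot: [0.998, -0.065, 0.005, -0.002]
force: [1.0, 0.1, 0.3]
opening: 0.0599
grasp_force: 0.0
```

Run:
```python
from h import *
np.set_printoptions(precision=4,suppress=True)
goal(.578,.0005,.31,-7.5)
A={}
for i in range(3):
  for c in ('scene','top'):
    d=save(c,f'{c}5_{i}')
    for k,r in dict(smoother=[.561,.2384,.16],bar_notch=[.625,.23,.16],pin=[.578,0,.055]).items():
      for x in env.pinpoint(c,k):
        if np.linalg.norm(np.array(x['at'])-r)<.02: A.setdefault(k,[]).append(x['at']);break
for k,v in A.items(): print(k,np.mean(v,0),np.std(v,0),len(v))
I=d['img'].astype(int); m=np.zeros(I.shape[:2],bool); m[185:225,240:280]=1
v=np.argwhere(m&(I[...,0]>I[...,1]+60))[:,::-1]; print('pin red top',len(v),len(v) and back(d,v.mean(0),.083))
a=cv2.imread('pics/scene5_2.png')[160:260,250:410]; cv2.imwrite('pics/c5.png',cv2.resize(a,None,fx=5,fy=5))
```

```text
t 16.38 tcp [0.5609 0.2386 0.412 ] yaw -7.5 tilt [ 0.0094  0.0028 -1.    ] F [1.  0.1 0.3] T [ 0.01 -0.07  0.02] open 59.9 grip 0.0
-> dp [ 47.1 234.2 101.5] turn 0.0
smoother [0.5621 0.24   0.1576] [0.0019 0.0018 0.0012] 3
bar_notch [0.6256 0.2288 0.1592] [0.0017 0.0008 0.001 ] 4
pin [ 0.5786 -0.0019  0.0542] [0.0009 0.0024 0.001 ] 6
pin red top 22 [[0.5789 0.0006 0.083 ]]
```

View pics/c5.png

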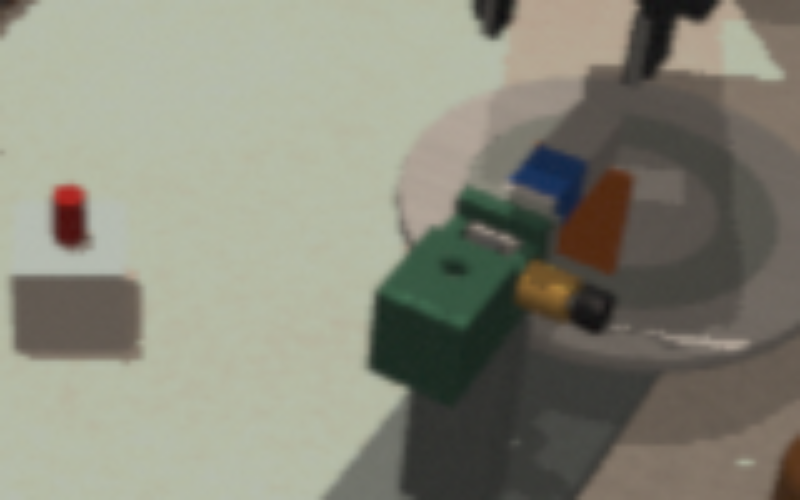

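The arm is home: the notch measures (0.6256, 0.2288), matching the click point. The pin is at crop (68,215) and the empty pin hole at (455,265). I go to the pin.

Request:
send_rows(
  plan=[
    {"dp": [5,25,10],"turn": 0},
    {"dp": [12,60,20],"turn": 0},
    {"dp": [19,97,35],"turn": 0},
    {"dp": [27,134,50],"turn": 0},
    {"dp": [34,171,65],"turn": 0},
    {"dp": [41,205,80],"turn": 0},
    {"dp": [46,230,95],"turn": 0},
    {"dp": [47,234,101],"turn": 0},
    {"dp": [47,234,101],"turn": 0},
    {"dp": [47,234,101],"turn": 0},
    {"dp": [47,234,101],"turn": 0},
  ],
  hand=50,
)

```text
t: 18.5
tcp_pos: [0.5766, 0.0013, 0.3047]
tool_rot: [0.998, -0.065, 0.0, -0.0]
force: [0.4, -0.1, 0.1]
opening: 0.0505
grasp_force: 0.0
```

```bash
python3 -c "
from h import *
goal(.578,-.0005,.232,-7.5)"
```

```text
t 18.5 tcp [0.5766 0.0013 0.3047] yaw -7.45 tilt [ 9.e-04 -1.e-04 -1.e+00] F [ 0.4 -0.1  0.1] T [-0.01  0.02 -0.03] open 50.5 grip 0.0
-> dp [ 1.5  1.6 72.7] turn 0.05
```

Request:
send_rows(
  plan=[
    {"dp": [1.5,1.6,10],"turn": 0},
    {"dp": [1.5,1.6,35],"turn": 0},
    {"dp": [1.5,1.6,58],"turn": 0},
    {"dp": [1.5,1.6,70],"turn": 0},
    {"dp": [1.5,1.6,72.5],"turn": 0},
    {"dp": [1.5,1.6,72.5],"turn": 0},
    {"dp": [1.5,1.6,72.5],"turn": 0},
  ],
)

```text
t: 19.08
tcp_pos: [0.5781, -0.0013, 0.2323]
tool_rot: [0.998, -0.065, 0.0, 0.0]
force: [0.1, -0.6, 0.8]
opening: 0.0498
grasp_force: 0.0
```

Request:
send_rows(
  plan=[
    {"dp": [0,0,0],"turn": 0},
    {"dp": [0,0,0],"turn": 0},
    {"dp": [0,0,0],"turn": 0},
    {"dp": [0,0,0],"turn": 0},
    {"dp": [0,0,0],"turn": 0},
    {"dp": [0,0,0],"turn": 0},
  ],
  hand=8,
  newtons=40,
)

```text
t: 19.58
tcp_pos: [0.578, -0.0011, 0.2326]
tool_rot: [0.998, -0.066, 0.001, -0.0]
force: [-0.2, 5.8, 6.1]
opening: 0.0166
grasp_force: 39.0
```

```bash
python3 -c "
from h import *
goal(.6565,.2262,.385,-7.5)"
```

```text
t 19.58 tcp [ 0.578  -0.0011  0.2326] yaw -7.51 tilt [ 1.9e-03  4.0e-04 -1.0e+00] F [-0.2  5.8  6.1] T [1.03 0.05 0.01] open 16.6 grip 39.0
-> dp [  48.4 -235.7 -152.1] turn -0.01
```

Request:
send_rows(
  plan=[
    {"dp": [0,-0.8,0],"turn": 0},
    {"dp": [0,-0.8,-8],"turn": 0},
    {"dp": [0,-0.8,-25],"turn": 0},
    {"dp": [0,-0.8,-50],"turn": 0},
    {"dp": [0,-0.8,-85],"turn": 0},
    {"dp": [0,-0.8,-125],"turn": 0},
    {"dp": [0,-0.8,-165],"turn": 0},
    {"dp": [0,-0.8,-194],"turn": 0},
    {"dp": [0,-0.8,-194],"turn": 0},
    {"dp": [0,-0.8,-194],"turn": 0},
  ],
)

```text
t: 20.42
tcp_pos: [0.5774, -0.0007, 0.4277]
tool_rot: [0.998, -0.065, 0.002, 0.0]
force: [-0.2, -0.1, -0.8]
opening: 0.0163
grasp_force: 39.4
```

```bash
python3 -c "
from h import *
goal(.6565,.2262,.425,-7.5)"
```

```text
t 20.42 tcp [ 0.5774 -0.0007  0.4277] yaw -7.51 tilt [ 3.8e-03 -5.0e-04 -1.0e+00] F [-0.2 -0.1 -0.8] T [-0.02  0.01 -0.01] open 16.3 grip 39.4
-> dp [  48.8 -235.3    2.9] turn -0.01
```

Request:
send_rows(
  plan=[
    {"dp": [4,-20,2],"turn": 0},
    {"dp": [10,-50,2],"turn": 0},
    {"dp": [18,-86,2],"turn": 0},
    {"dp": [25,-122,2],"turn": 0},
    {"dp": [33,-158,2],"turn": 0},
    {"dp": [40,-193,2],"turn": 0},
    {"dp": [46,-222,2],"turn": 0},
    {"dp": [49,-235,2],"turn": 0},
    {"dp": [49,-235,2],"turn": 0},
    {"dp": [49,-235,2],"turn": 0},
    {"dp": [49,-235,2],"turn": 0},
  ],
)

```text
t: 21.33
tcp_pos: [0.657, 0.2248, 0.4228]
tool_rot: [0.998, -0.066, -0.001, 0.0]
force: [-0.6, -1.1, -0.9]
opening: 0.0165
grasp_force: 39.5
```

Run:
```python
from h import *
np.set_printoptions(precision=4,suppress=True)
goal(.6566,.2258,.425,-7.5); z=env.observe()['tcp_pos'][2]-.1776
A=[];B=[]
for i in range(4):
    d=save('scene',f's6_{i}')
    for x in env.pinpoint('scene','pin'):
        if abs(x['at'][0]-.6566)<.02 and abs(x['at'][1]-.226)<.02: A.append(x['at']);break
    for x in env.pinpoint('scene','sleeve_hole'):
        if abs(x['at'][0]-.6566)<.02 and abs(x['at'][1]-.226)<.02: B.append(x['at']);break
print('pin expected z',z,np.mean(A,0),np.std(A,0),len(A)); print(np.mean(B,0) if B else 0,len(B))
cv2.imwrite('pics/c6.png',cv2.resize(cv2.imread('pics/s6_3.png')[150:260,290:420],None,fx=5,fy=5))
print(proj(d,[[.6566,.2258,z],[.6566,.2258,z-.048],[.6566,.2258,.183]])-[290,150])
```

```text
t 21.33 tcp [0.657  0.2248 0.4228] yaw -7.54 tilt [-0.0014 -0.0007 -1.    ] F [-0.6 -1.1 -0.9] T [-0.03 -0.01  0.01] open 16.5 grip 39.5
-> dp [-0.5 -0.9 -2.2] turn -0.04
pin expected z 0.24523000657765356 [0.6569 0.2229 0.2461] [0.0009 0.0013 0.0009] 4
[0.6572 0.2278 0.1872] 4
[[54.4531 40.0449]
 [52.1468 57.7396]
 [51.4916 62.7669]]
```

View pics/c6.png

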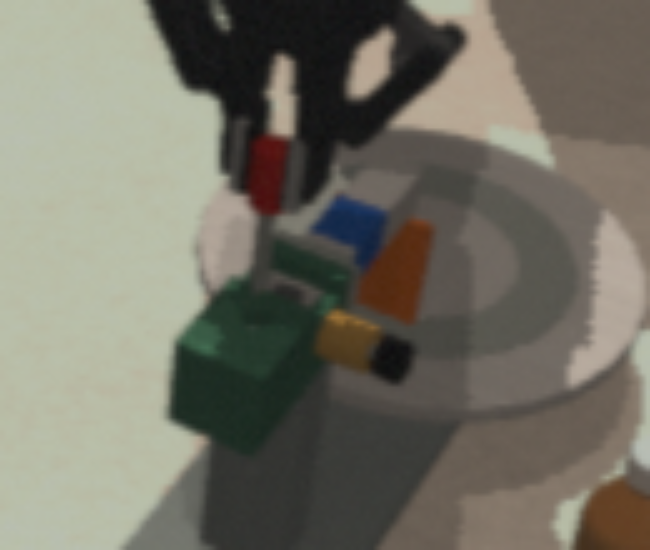

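The shank tip at crop (258,285) sits straight above the hole (≈(256,315)). I nudge 1 mm in y and descend in stages.

Request:
send_rows(
  plan=[
    {"dp": [-0.5,-1,0],"turn": 0},
    {"dp": [-0.5,-1,4],"turn": 0},
    {"dp": [-0.5,-1,9],"turn": 0},
    {"dp": [-0.5,-1,14],"turn": 0},
    {"dp": [-0.5,-1,18],"turn": 0},
    {"dp": [-0.5,-1,22],"turn": 0},
    {"dp": [-0.5,-1,24],"turn": 0},
    {"dp": [-0.5,-1,24],"turn": 0},
  ],
)

```text
t: 22.6
tcp_pos: [0.6567, 0.2268, 0.3986]
tool_rot: [0.998, -0.065, -0.001, 0.0]
force: [-1.1, -2.0, -1.5]
opening: 0.0166
grasp_force: 39.3
```

```bash
python3 -c "
from h import *
goal(.6566,.2258,.3606,-7.5)"
```

```text
t 22.6 tcp [0.6567 0.2268 0.3986] yaw -7.51 tilt [-1.7e-03 -8.0e-04 -1.0e+00] F [-1.1 -2.  -1.5] T [-0.31  0.37 -0.02] open 16.6 grip 39.3
-> dp [ 0.1  0.9 38. ] turn -0.01
```

Request:
send_rows(
  plan=[
    {"dp": [-0.4,0.7,3],"turn": 0},
    {"dp": [-0.4,0.7,7],"turn": 0},
    {"dp": [-0.4,0.7,11],"turn": 0},
    {"dp": [-0.4,0.7,15],"turn": 0},
    {"dp": [-0.4,0.7,18],"turn": 0},
    {"dp": [-0.4,0.7,18],"turn": 0},
  ],
)

```text
t: 23.1
tcp_pos: [0.6563, 0.2263, 0.3806]
tool_rot: [0.998, -0.065, -0.0, 0.0]
force: [-0.2, -0.3, -2.0]
opening: 0.0169
grasp_force: 39.4
```

```bash
python3 -c "
from h import *
goal(.6566,.2258,.3606,-7.5)"
```

```text
t 23.1 tcp [0.6563 0.2263 0.3806] yaw -7.5 tilt [-9.e-04 -3.e-04 -1.e+00] F [-0.2 -0.3 -2. ] T [-0.05  0.15 -0.04] open 16.9 grip 39.4
-> dp [ 0.4  0.4 20. ] turn -0.0
```

Request:
send_rows(
  plan=[
    {"dp": [0,0,4],"turn": 0},
    {"dp": [0,0,8],"turn": 0},
    {"dp": [0,0,12],"turn": 0},
    {"dp": [0,0,15],"turn": 0},
    {"dp": [0,0,17],"turn": 0},
    {"dp": [0,0,17],"turn": 0},
  ],
)

```text
t: 23.6
tcp_pos: [0.6563, 0.2262, 0.3638]
tool_rot: [0.998, -0.065, -0.0, 0.0]
force: [-1.6, -0.3, -1.7]
opening: 0.0164
grasp_force: 39.4
```

```bash
python3 -c "
from h import *
goal(.6566,.2258,.3606,-7.5)"
```

```text
t 23.6 tcp [0.6563 0.2262 0.3638] yaw -7.51 tilt [-7.e-04 -2.e-04 -1.e+00] F [-1.6 -0.3 -1.7] T [-0.14  0.33 -0.03] open 16.4 grip 39.4
-> dp [0.4 0.4 3.2] turn -0.01
```

Request:
send_rows(
  plan=[
    {"dp": [-0.3,0,1.5],"turn": 0},
    {"dp": [-0.3,0,3],"turn": 0},
    {"dp": [-0.3,0,4],"turn": 0},
    {"dp": [-0.3,0,4],"turn": 0},
  ],
)

```text
t: 23.93
tcp_pos: [0.656, 0.2263, 0.3607]
tool_rot: [0.998, -0.065, 0.0, -0.0]
force: [-1.3, -1.3, 1.0]
opening: 0.0168
grasp_force: 39.7
```

```bash
python3 -c "
from h import *
goal(.6566,.2258,.3606,-7.5)"
```

```text
t 23.93 tcp [0.656  0.2263 0.3607] yaw -7.5 tilt [ 4.e-04  0.e+00 -1.e+00] F [-1.3 -1.3  1. ] T [-0.02  0.25  0.02] open 16.8 grip 39.7
-> dp [0.7 0.4 0.1] turn -0.0
```

Request:
send_rows(
  plan=[
    {"dp": [0,0,0.7],"turn": 0},
    {"dp": [0,0,1],"turn": 0},
    {"dp": [0,0,1],"turn": 0},
  ],
)

```text
t: 24.18
tcp_pos: [0.6559, 0.2263, 0.3606]
tool_rot: [0.998, -0.065, 0.001, -0.0]
force: [-3.7, -1.9, 7.4]
opening: 0.0165
grasp_force: 40.3
```

```bash
python3 -c "
from h import *
goal(.6566,.2258,.3606,-7.5)"
```

```text
t 24.18 tcp [0.6559 0.2263 0.3606] yaw -7.5 tilt [ 1.2e-03  1.0e-04 -1.0e+00] F [-3.7 -1.9  7.4] T [-0.3   0.7   0.02] open 16.5 grip 40.3
-> dp [0.7 0.4 0. ] turn -0.0
```

The head is on the sleeve: z stops at 0.3606 as predicted and Fz rises to 7 N. Release, rise and check.

Request:
send_rows(
  plan=[
    {"dp": [0,0,-0.5],"turn": 0},
    {"dp": [0,0,-0.5],"turn": 0},
    {"dp": [0,0,-0.5],"turn": 0},
    {"dp": [0,0,-0.5],"turn": 0},
    {"dp": [0,0,-10],"turn": 0},
    {"dp": [0,0,-30],"turn": 0},
    {"dp": [0,0,-60],"turn": 0},
    {"dp": [0,0,-100],"turn": 0},
    {"dp": [0,0,-100],"turn": 0},
    {"dp": [0,0,-100],"turn": 0},
  ],
  hand=50,
)

```text
t: 25.02
tcp_pos: [0.6557, 0.2263, 0.4627]
tool_rot: [0.998, -0.065, 0.002, -0.001]
force: [0.2, 0.2, 0.3]
opening: 0.0503
grasp_force: 0.0
```

Run:
```python
from h import *
np.set_printoptions(precision=4,suppress=True)
goal(.6566,.2258,.46,-7.5)
A={}
for i in range(3):
    d=save('scene',f's7_{i}')
    for k,r in dict(smoother=[.561,.2384,.16],bar_notch=[.625,.23,.16],pin=[.6566,.2258,.183],sleeve_mouth=[.6057,.2325,.16]).items():
      for x in env.pinpoint('scene',k):
        if np.linalg.norm(np.array(x['at'])-r)<.03: A.setdefault(k,[]).append(x['at']);break
for k,v in A.items(): print(k,np.mean(v,0),np.std(v,0),len(v))
cv2.imwrite('pics/c7.png',cv2.resize(cv2.imread('pics/s7_2.png')[140:260,290:420],None,fx=5,fy=5))
```

```text
t 25.02 tcp [0.6557 0.2263 0.4627] yaw -7.5 tilt [ 0.005   0.0011 -1.    ] F [0.2 0.2 0.3] T [ 0.03 -0.02  0.05] open 50.3 grip 0.0
-> dp [0.9 0.4 2.7] turn -0.0
smoother [0.5623 0.2385 0.1581] [0.0009 0.0014 0.0006] 3
bar_notch [0.6227 0.2265 0.1576] [0.0014 0.0004 0.0008] 3
pin [0.6557 0.223  0.1824] [0.0014 0.0013 0.0009] 3
sleeve_mouth [0.6075 0.2326 0.1607] [0.0019 0.0009 0.0007] 3
```

View pics/c7.png

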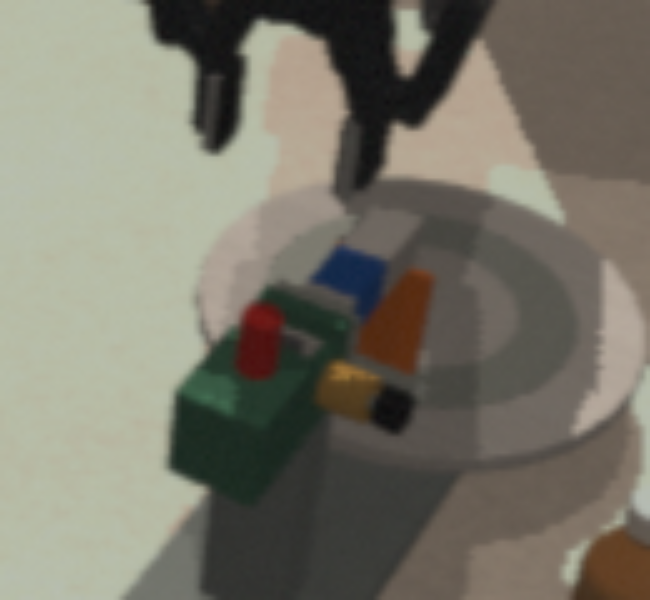

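The pin's red head sits on the sleeve at crop (260,340), with its origin at z ≈ 0.182 m. The smoother is home with the blade down, and the gripper is clear of everything.

```bash
python3 -c "
from station import env
print(env.finish_job())"
```

```text
the job is handed in; nothing more can be done
None
```

The job is handed in: camera and force readings show the smoothing arm clicked home in the sleeve, blade down, and the locking pin's head seated on it, finished at about 25 s with the gripper clear; no verdict came back.

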